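# Scoop cable glands into a carton

### The arm

A 6-joint arm with a two-finger parallel gripper is mounted at the origin on the work surface. World frame = base frame: x ahead of the robot, y to its left, z up, the work surface at z = 0. Lengths are in m, angles in rad, forces in N, time in s.
With the tool pointing down it reaches from about 0.35 to 0.725 m from the base axis. Payload 4.3 kg.
Tool frame: the origin (TCP) lies between the finger pads; the fingertips stand 8 mm ahead of it and the grasp point (between the pads) lies 11 mm behind it (nose_length is the distance from the TCP to the fingertips, in m); z points along the fingers, y is the line along which they close (so a half turn about z gives the same grasp; the last joint's range is limited). The gripper opens to 85 mm and grips with 20 to 120 N. Pads are 22 mm wide; open, the fingers measure 114 mm over their backs; the gripper's body (76 mm by 85 mm) begins 54 mm behind the grasp point. The pads swing forward as they close: fully open they stand 13 mm farther back than shut.
Start: joints at [1.011, 0.377, 0.081, 1.274, 0, 1.46], TCP at [0.25, 0.518, 0.239] pointing down, gripper open.
Joint ranges: [-2.72, 2.72], [-0.84, 1.66], [-1.02, 1.22], [-1.77, 2.12], [-1.37, 1.28], [-3.14, 3.14]. Speed limits (rad/s): [2.57, 2.57, 3.14, 3.14, 3.14, 3.14].

### API

Orientations are given as a rotation vector (axis times angle).
In Python, from cell import read_state, capture, sign_off, nose_length gives the robot as it stands.
- The arm moves only by the tool drive_tool, never from a script. Its arguments are lists of equal length, an entry for each row: "hand": the opening, from 0 (shut) to 1 (fully open); "xyz": the shift along the tool's x, y, z in mm, a list of three; "turn": the turn, a rotation vector about the tool's x, y, z in degrees, a list of three. A call has exactly 5 rows; each row is the pose to reach, as a shift and turn from the pose commanded when the call began, along the tool's axes at that moment; what a row does not reach only later rows make up. A row lasts 1/12 s, in which the tool goes at most 41.7 mm and 7.16 degrees, less where a joint would pass 70% of its speed; a pose out of reach is approached as far as the arm can. A call with a gripper value outside its range is refused whole. The fingers move at their own pace and stop on an object; "squeeze" is the grip in N (left out, the last holds). Time passes only in rows, so rows that repeat a pose let the fingers close, or fill a call up. It gives the time, the measured TCP pose, the force, the opening and the grip force at its end, in the units of the state.
- read_state(): the state, without advancing time (a new reading comes with each control period).
- capture(name): name is "side" or "top"; returns a dict with "img" (400x640x3 uint8, red, green, blue), "mtx" (3x3 intrinsics, pixels), "dist_coeffs" ([k1, k2, p1, p2, k3] as OpenCV has them; the pictures are not rectified), "world_to_cam" (4x4, takes a point from world to camera coordinates). Camera axes: x right, y down, z forward; pixel columns grow to the right and rows downward; lengths in m; the calibration is good to about 2 mm. A picture is of the moment at which its call begins. There is no depth.
- sign_off(): hands the job in; it is judged then, once.
The state is a dict: "clock": time; "q": joint angles; "qvel": joint speeds; "effort": joint torques, N m; "tool_pos": TCP position; "orientation": TCP orientation; "contact_force": force on the tool from outside, world axes, zero at the start; "moment": the same for the moment, N m; "finger_gap": finger opening in m; "grip_force": force on a finger pad.
Only numpy, scipy, OpenCV 4.12 (cv2) and the standard library are available. Lean on these libraries where they do the work, as an engineer would, in place of code of your own. Each camera call takes 0.05 s, during which the arm holds its last target. There are 200 camera calls.

### The job

Draw the scoop along the tray to gather all three cable glands onto it, lift them out together on the scoop, and tip them into the empty square open carton. Then set the empty scoop back down flat in the tray, and let go of it.

Things in the scene. Friction and masses are not known exactly. Their poses are not given: they have to be found in the camera images.
- tray: Shallow open grey tray, fixed: outside 223 x 140 mm, 34 high, walls and floor 4, inside 215 x 132. Origin: centre of its underside, on the bench; x along its length, -x to the near end wall (towards the robot), whose inner face is at x = -107.5 mm. The scoop stands at its +x end, the glands lie at its -x end.
- scoop_grip (a point): Loose aluminium scoop (180 g), flat on the tray floor, straight in the tray. Point: grip point on its black bar handle; x along scoop and bar, -x to the mouth, z up. Bar 18 mm wide (y), 16 high, free from x = -45 to +39 mm, its centre 78 mm above the underside. Pan 105 long, 108 wide, walls to 41 high, floor 3; thin bevelled lip, which slides under glands held by the end wall, at x = -57.5 mm.
- gland1_mid (a point): One of three identical white cable glands, loose in the tray between the scoop's mouth and the near end wall: hexagonal foot 30 mm across flats (35 over corners), 12 tall, round neck 26 wide above, 28 tall in all, 22 g, standing at the start. Point: its middle, 14 mm above the foot's underside; z up the gland. It slides off the scoop only at slopes over 25 to 36 degrees.
- gland2_mid (a point): One of three identical white cable glands, loose in the tray between the scoop's mouth and the near end wall: hexagonal foot 30 mm across flats (35 over corners), 12 tall, round neck 26 wide above, 28 tall in all, 22 g, standing at the start. Point: its middle, 14 mm above the foot's underside; z up the gland. It slides off the scoop only at slopes over 25 to 36 degrees.
- gland3_mid (a point): One of three identical white cable glands, loose in the tray between the scoop's mouth and the near end wall: hexagonal foot 30 mm across flats (35 over corners), 12 tall, round neck 26 wide above, 28 tall in all, 22 g, standing at the start. Point: its middle, 14 mm above the foot's underside; z up the gland. It slides off the scoop only at slopes over 25 to 36 degrees.
- carton: Empty square open carton of brown cardboard, fixed, left or right of the tray: outside 160 x 160 mm, 75 high, walls and floor 4, inside 152 x 152. Origin: centre of its underside, on the bench; x, y along its sides, z up. Not the round grey tub (160 wide, 85 high) on the tray's other side, nor the long narrow open carton (100 x 260, 75 high) beyond the tray.
There are look-alikes about, which are no part of the job. Of the things shaped like the part that bears scoop_grip, the aluminium one is meant. Leave any purple look-alike of the carton alone.

How it is judged:
By the outcome, as a careful person would: the job done as asked, in the order asked, and still so for the second after the job is handed in, with the robot touching nothing.
It also fails if it takes over 54 s, if anything falls off the work surface, if the arm or the gripper's body presses on something with over 40 N, if the wrist force passes 120 N, or if a joint passes its speed limit or range.

## Working session

There is one attempt and no reset: what is moved stays moved. The work goes in short steps, Python scripts to look and compute and a tool call to move; the robot and the scene stay as the last step left them, time stands still between calls to the robot, and variables do not carry over. Pictures are saved under pics/ and viewed, at most 12 in all, crops included, and the job is handed in when it is done.

Besides the shell and the picture viewer there is one more tool, called in YAML: its name, and indented under it one key for each argument. drive_tool: Moves the arm, as the interface text tells. Its arguments: {"type":"object","properties":{"hand":{"type":"array"},"xyz":{"type":"array"},"turn":{"type":"array"},"squeeze":{"type":"number"}},"required":["hand","xyz","turn"]}

```bash
mkdir -p pics; python3 - <<'E'
from cell import *
import cv2,numpy as np
s=read_state();print(s['clock'],s['tool_pos'],s['orientation'],nose_length if not callable(nose_length) else nose_length())
for n in("top","side"):
    c=capture(n);cv2.imwrite(f"pics/{n}0.png",cv2.cvtColor(c["img"],cv2.COLOR_RGB2BGR))
    print(c["mtx"],c["dist_coeffs"],c["world_to_cam"])
E
```

```text
0.0 [0.2496385 0.5173068 0.2383584] [-7.00361187e-01 -3.06183659e+00  2.96928400e-03] 0.008
[[411.60414624   0.         318.31310403]
 [  0.         411.60414624 192.62544099]
 [  0.           0.           1.        ]] [0.00623939 0.         0.         0.         0.        ] [[ 0.02425533 -0.99958986  0.01522482  0.1153371 ]
 [-0.99620615 -0.0254408  -0.08322298  0.51168299]
 [ 0.08357618 -0.01314846 -0.99641464  0.98870178]
 [ 0.          0.          0.          1.        ]]
[[410.50631883   0.         321.96353112]
 [  0.         410.50631883 206.05539513]
 [  0.           0.           1.        ]] [-0.10662666  0.          0.          0.          0.        ] [[ 0.67942622 -0.73368536 -0.00926295 -0.24547341]
 [-0.42582717 -0.38399184 -0.81928108  0.31865884]
 [ 0.59753764  0.56058546 -0.57331729  0.89345023]
 [ 0.          0.          0.          1.        ]]
```

View pics/top0.png

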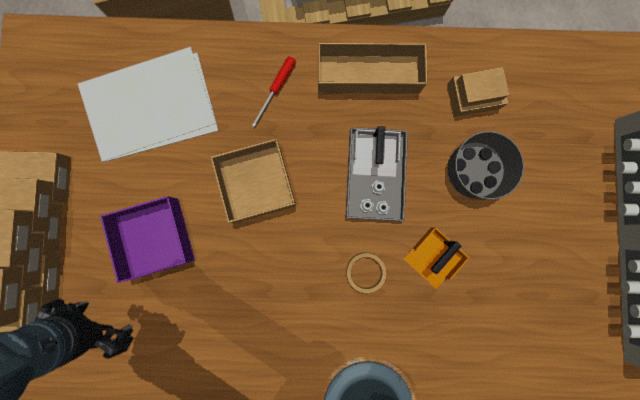

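View pics/side0.png

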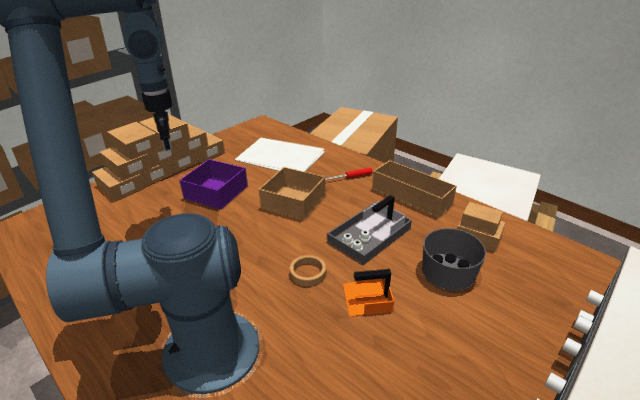

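The top view shows the tray at (377,175), with the aluminium scoop's black handle at (380,145) and the glands at (379,187), (367,205) and (383,207).

- Scoop candidates: the aluminium one at (378,150) and the orange one at (436,257). I choose the aluminium one.
- Carton candidates: brown square (253,181), purple (148,239), long narrow (372,69) and round tub (486,165). I choose the brown square.

Next is one close crop to check this.

```bash
python3 - <<'E'
import cv2,numpy as np
a=cv2.imread("pics/top0.png")[115:235,330:430];b=cv2.imread("pics/top0.png")[130:230,205:305]
a=cv2.resize(a,None,fx=5,fy=5,interpolation=cv2.INTER_CUBIC)
b=cv2.resize(b,None,fx=3,fy=3,interpolation=cv2.INTER_CUBIC)
o=np.zeros((600,800,3),np.uint8);o[:,:500]=a;o[:300,500:]=b
cv2.imwrite("pics/crop1.png",o)
E
```

```text
(no output)
```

View pics/crop1.png

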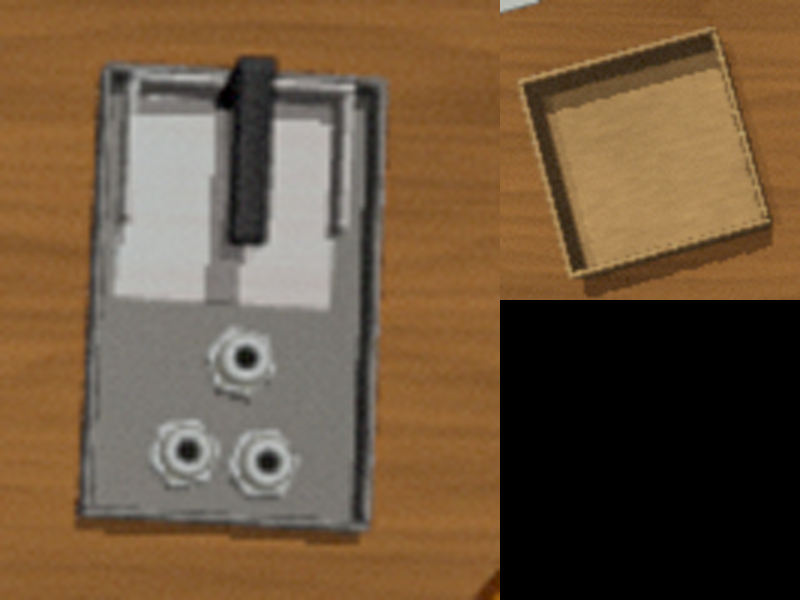

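The crop shows the aluminium scoop. Its bar's top face runs from (257,60) to (248,240) and its lip lies along y≈300. The tray rim corners are (103,65), (386,77), (368,527) and (80,515). On the right, the open brown carton's rim corners are (522,83), (714,30), (769,221) and (573,275).

```bash
cat > h.py <<'E'
import numpy as np,cv2
from scipy.spatial.transform import Rotation as R
def w(c,px,z):
    px=np.atleast_2d(px).astype(float)
    n=cv2.undistortPoints(px[:,None],np.array(c["mtx"]),np.array(c["dist_coeffs"]))[:,0]
    M=np.array(c["world_to_cam"]);d=np.c_[n,np.ones(len(n))]@M[:3,:3];o=-M[:3,:3].T@M[:3,3]
    return o+d*((z-o[2])/d[:,2])[:,None]
def p(c,X):
    M=np.array(c["world_to_cam"]);X=np.atleast_2d(X)
    return cv2.projectPoints(X,cv2.Rodrigues(M[:3,:3])[0],M[:3,3],np.array(c["mtx"]),np.array(c["dist_coeffs"]))[0][:,0]
E
python3 - <<'E'
from h import *
from cell import *
np.set_printoptions(precision=4,suppress=True)
c=capture("top")
a=lambda q:(np.array(q)+.5)/5-.5+[330,115]
b=lambda q:(np.array(q)-[500,0]+.5)/3-.5+[205,130]
t=w(c,a([(103,65),(386,77),(368,527),(80,515)]),.034);print("tray",t,t.mean(0),[np.linalg.norm(t[i]-t[i-1]) for i in range(4)])
v=(t[0]+t[1]-t[2]-t[3]);print("yaw",np.degrees(np.arctan2(v[1],v[0])))
h=w(c,a([(240,240),(267,242),(275,60),(240,58)]),.09);print("bar",h)
print("lip",w(c,a([(113,297),(330,308)]),.005))
print("gl",w(c,a([(246,358),(188,451),(268,462)]),.032))
k=w(c,b([(522,83),(714,30),(769,221),(573,275)]),.075);print("carton",k,k.mean(0),[np.linalg.norm(k[i]-k[i-1]) for i in range(4)])
v=k[1]-k[0]+k[2]-k[3];print(np.degrees(np.arctan2(v[1],v[0])))
s=read_state();print(R.from_rotvec(s['orientation']).as_matrix())
E
```

```text
tray [[ 0.6696  0.0539  0.034 ]
 [ 0.6674 -0.0854  0.034 ]
 [ 0.4465 -0.0781  0.034 ]
 [ 0.4488  0.061   0.034 ]] [ 0.5581 -0.0121  0.034 ] [np.float64(0.22083613256680734), np.float64(0.13929794528029257), np.float64(0.22104441884567322), np.float64(0.13916943506342438)]
yaw -1.872919486490754
bar [[ 0.5756 -0.0057  0.09  ]
 [ 0.575  -0.0182  0.09  ]
 [ 0.6603 -0.021   0.09  ]
 [ 0.6608 -0.0047  0.09  ]]
lip [[ 0.5589  0.0442  0.005 ]
 [ 0.5562 -0.0647  0.005 ]]
gl [[ 0.5271 -0.0185  0.032 ]
 [ 0.4811  0.0091  0.032 ]
 [ 0.4768 -0.0298  0.032 ]]
carton [[0.5801 0.3779 0.075 ]
 [0.6259 0.2308 0.075 ]
 [0.4778 0.1836 0.075 ]
 [0.4327 0.3323 0.075 ]] [0.5291 0.2811 0.075 ] [np.float64(0.15430260601796142), np.float64(0.15409385112862015), np.float64(0.1553656172617324), np.float64(0.1553891985136846)]
-72.91637499616658
[[-0.9005  0.4348 -0.0008]
 [ 0.4348  0.9005 -0.0014]
 [ 0.0001 -0.0016 -1.    ]]
```

drive_tool:
  hand: [1,1,1,1,1]
  xyz:
    - [-31,-17,0]
    - [-61,-35,0]
    - [-92,-52,0]
    - [-122,-70,0]
    - [-153,-87,0]
  turn:
    - [0,0,-5]
    - [0,0,-10]
    - [0,0,-15]
    - [0,0,-20]
    - [0,0,-24]
  squeeze: 100

```text
clock: 0.57
tool_pos: [0.3502, 0.3714, 0.239]
orientation: [-0.041, -3.141, 0.001]
contact_force: [0.6, 0.1, -0.3]
finger_gap: 0.0853
grip_force: 0.0
```

drive_tool:
  hand: [1,1,1,1,1]
  xyz:
    - [-19,-25,0]
    - [-37,-50,0]
    - [-56,-75,0]
    - [-75,-100,0]
    - [-93,-125,0]
  turn:
    - [0,0,0]
    - [0,0,0]
    - [0,0,0]
    - [0,0,0]
    - [0,0,0]

```text
clock: 0.98
tool_pos: [0.4396, 0.2437, 0.2391]
orientation: [-0.049, -3.141, 0.0]
contact_force: [1.1, 0.3, 0.6]
finger_gap: 0.0856
grip_force: 0.0
```

drive_tool:
  hand: [1,1,1,1,1]
  xyz:
    - [-19,-25,0]
    - [-37,-50,0]
    - [-56,-75,0]
    - [-75,-100,0]
    - [-93,-125,0]
  turn:
    - [0,0,0]
    - [0,0,0]
    - [0,0,0]
    - [0,0,0]
    - [0,0,0]

```text
clock: 1.4
tool_pos: [0.5287, 0.1159, 0.239]
orientation: [-0.049, -3.141, -0.0]
contact_force: [0.8, -0.4, 0.4]
finger_gap: 0.0853
grip_force: 0.0
```

drive_tool:
  hand: [1,1,1,1,1]
  xyz:
    - [-19,-25,10]
    - [-37,-50,20]
    - [-56,-75,30]
    - [-75,-100,40]
    - [-93,-125,50]
  turn:
    - [0,0,0]
    - [0,0,0]
    - [0,0,0]
    - [0,0,0]
    - [0,0,0]

```text
clock: 1.82
tool_pos: [0.6178, -0.0119, 0.1884]
orientation: [-0.049, -3.141, -0.0]
contact_force: [-0.4, 0.1, 0.0]
finger_gap: 0.0853
grip_force: 0.0
```

```bash
python3 - <<'E'
from h import *
from cell import *
np.set_printoptions(precision=4,suppress=True)
o=[]
for n,X in(("top",[.6,-.013,.09]),("side",[.56,-.013,.09])):
    c=capture(n);q=p(c,[X])[0].astype(int);print(n,q,p(c,[[.617,-.013,.082],[.5725,-.0115,.082]]))
    i=cv2.cvtColor(c["img"],cv2.COLOR_RGB2BGR)[q[1]-60:q[1]+60,q[0]-40:q[0]+40]
    o.append(cv2.resize(i,None,fx=5,fy=5,interpolation=cv2.INTER_CUBIC))
cv2.imwrite("pics/c2.png",np.hstack(o))
s=read_state();print(s['clock'],s['tool_pos'],s['contact_force']);print(R.from_rotvec(s['orientation']).as_matrix(),s['q'])
E
```

```text
top [380 152] [[380.3835 145.6173]
 [379.5113 164.5295]]
side [372 210] [[383.8424 203.9311]
 [374.3709 210.2527]]
1.9167 [ 0.6181 -0.0143  0.1864] [-0.1825  0.2074 -1.0742]
[[-0.9994  0.0358 -0.0027]
 [ 0.0358  0.9994 -0.001 ]
 [ 0.0026 -0.0011 -1.    ]] [-0.1251  0.486   0.1112  1.1985 -0.0013 -0.0893]
```

View pics/c2.png

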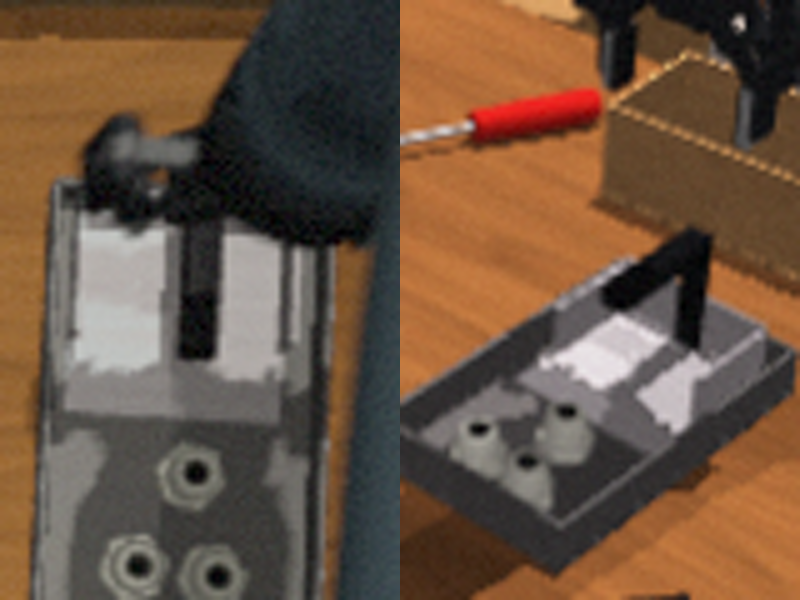

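The crop shows the bar's front end at side (374,210), matching the predicted (374.4,210.3). The fingers straddle the bar, so I descend, close and start the draw.

drive_tool:
  hand: [1,1,1,1,1]
  xyz:
    - [0,1,30]
    - [0,1,60]
    - [0,1,85]
    - [0,1,103]
    - [0,1,115]
  turn:
    - [0,0,0]
    - [0,0,0]
    - [0,0,0]
    - [0,0,0]
    - [0,0,0]

```text
clock: 2.33
tool_pos: [0.615, -0.0084, 0.0717]
orientation: [-0.048, -3.137, -0.001]
contact_force: [-0.2, 0.2, -1.3]
finger_gap: 0.0856
grip_force: 0.0
```

drive_tool:
  hand: [0,0,0,0,0]
  xyz:
    - [0,0,0]
    - [0,0,0]
    - [0,0,0]
    - [0,0,0]
    - [0,0,0]
  turn:
    - [0,0,0]
    - [0,0,0]
    - [0,0,0]
    - [0,0,0]
    - [0,0,0]
  squeeze: 100

```text
clock: 2.75
tool_pos: [0.6184, -0.0094, 0.0758]
orientation: [0.048, 3.139, -0.0]
contact_force: [0.2, -0.4, 0.4]
finger_gap: 0.0254
grip_force: 0.0
```

drive_tool:
  hand: [0,0,0,0,0]
  xyz:
    - [0,0,0]
    - [0,0,0]
    - [0,0,0]
    - [0,0,0]
    - [0,0,0]
  turn:
    - [0,0,0]
    - [0,0,0]
    - [0,0,0]
    - [0,0,0]
    - [0,0,0]

```text
clock: 3.17
tool_pos: [0.6183, -0.0096, 0.0758]
orientation: [0.049, 3.139, -0.0]
contact_force: [-0.6, -0.6, 5.6]
finger_gap: 0.0162
grip_force: 98.6
```

drive_tool:
  hand: [0,0,0,0,0]
  xyz:
    - [4,0,0]
    - [10,0,0]
    - [16,0,0]
    - [22,0,0]
    - [28,0,0]
  turn:
    - [0,0,0]
    - [0,0,0]
    - [0,0,0]
    - [0,0,0]
    - [0,0,0]

```text
clock: 3.58
tool_pos: [0.591, -0.0088, 0.0758]
orientation: [0.049, 3.136, -0.0]
contact_force: [3.5, -0.6, 5.3]
finger_gap: 0.016
grip_force: 98.6
```

drive_tool:
  hand: [0,0,0,0,0]
  xyz:
    - [6,0,0]
    - [12,0,0]
    - [18,0,0]
    - [24,0,0]
    - [30,0,0]
  turn:
    - [0,0,0]
    - [0,0,0]
    - [0,0,0]
    - [0,0,0]
    - [0,0,0]

```text
clock: 4.0
tool_pos: [0.561, -0.0079, 0.0758]
orientation: [0.049, 3.136, -0.0]
contact_force: [3.2, -1.0, 5.6]
finger_gap: 0.0161
grip_force: 98.6
```

drive_tool:
  hand: [0,0,0,0,0]
  xyz:
    - [6,0,0]
    - [12,0,0]
    - [18,0,0]
    - [24,0,0]
    - [30,0,0]
  turn:
    - [0,0,0]
    - [0,0,0]
    - [0,0,0]
    - [0,0,0]
    - [0,0,0]

```text
clock: 4.42
tool_pos: [0.5313, -0.007, 0.0758]
orientation: [0.049, 3.136, -0.0]
contact_force: [4.0, -1.0, 5.5]
finger_gap: 0.0158
grip_force: 98.7
```

```bash
python3 - <<'E'
from h import *
from cell import *
np.set_printoptions(precision=4,suppress=True)
o=[]
for n,X in(("top",[.5,-.013,.05]),("side",[.5,-.013,.05])):
    c=capture(n);q=p(c,[X])[0].astype(int);print(n,q)
    i=cv2.cvtColor(c["img"],cv2.COLOR_RGB2BGR)[q[1]-60:q[1]+60,q[0]-40:q[0]+40]
    o.append(cv2.resize(i,None,fx=5,fy=5,interpolation=cv2.INTER_CUBIC))
cv2.imwrite("pics/c3.png",np.hstack(o))
s=read_state();print(s['clock'],s['tool_pos'],s['contact_force'])
E
```

```text
top [377 196]
side [358 230]
4.5167 [ 0.5301 -0.0069  0.0757] [ 1.9176 -0.6369  7.5964]
```

View pics/c3.png

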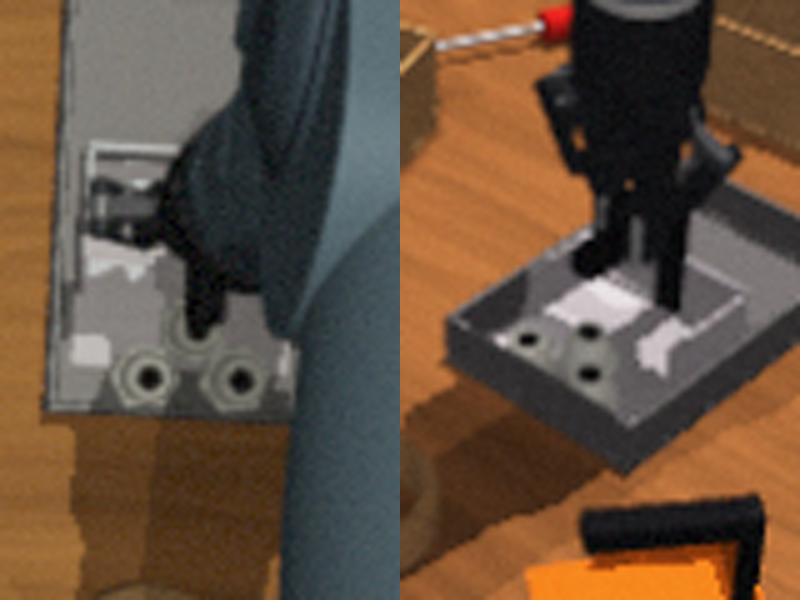

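Two glands now stand against the near wall at crop (150,378) and (240,380). The third is behind them at (195,330), partly under the bar, and the lip is about 20 mm short of the wall. I creep on while watching the force.

drive_tool:
  hand: [0,0,0,0,0]
  xyz:
    - [2,0,0]
    - [4,0,0]
    - [6,0,0]
    - [8,0,0]
    - [10,0,0]
  turn:
    - [0,0,0]
    - [0,0,0]
    - [0,0,0]
    - [0,0,0]
    - [0,0,0]

```text
clock: 4.93
tool_pos: [0.5216, -0.0067, 0.0758]
orientation: [0.049, 3.135, -0.0]
contact_force: [4.3, -0.4, 5.4]
finger_gap: 0.0162
grip_force: 98.6
```

drive_tool:
  hand: [0,0,0,0,0]
  xyz:
    - [1,0,0]
    - [2,0,0]
    - [3,0,0]
    - [4,0,0]
    - [5,0,0]
  turn:
    - [0,0,0]
    - [0,0,0]
    - [0,0,0]
    - [0,0,0]
    - [0,0,0]

```text
clock: 5.35
tool_pos: [0.5168, -0.0066, 0.0758]
orientation: [0.049, 3.135, -0.0]
contact_force: [4.6, -0.2, 5.9]
finger_gap: 0.016
grip_force: 98.7
```

drive_tool:
  hand: [0,0,0,0,0]
  xyz:
    - [0.5,0,0]
    - [1,0,0]
    - [1.5,0,0]
    - [2,0,0]
    - [2,0,0]
  turn:
    - [0,0,0]
    - [0,0,0]
    - [0,0,0]
    - [0,0,0]
    - [0,0,0]

```text
clock: 5.77
tool_pos: [0.5151, -0.0065, 0.0759]
orientation: [0.048, 3.135, -0.0]
contact_force: [6.1, -0.4, 6.4]
finger_gap: 0.016
grip_force: 98.6
```

drive_tool:
  hand: [0,0,0,0,0]
  xyz:
    - [0.5,0,0]
    - [1,0,0]
    - [1.5,0,0]
    - [2,0,0]
    - [2,0,0]
  turn:
    - [0,0,0]
    - [0,0,0]
    - [0,0,0]
    - [0,0,0]
    - [0,0,0]

```text
clock: 6.18
tool_pos: [0.5131, -0.0065, 0.0759]
orientation: [0.049, 3.135, -0.0]
contact_force: [5.6, 0.2, 5.1]
finger_gap: 0.0161
grip_force: 98.5
```

drive_tool:
  hand: [0,0,0,0,0]
  xyz:
    - [0.5,0,0]
    - [1,0,0]
    - [1.5,0,0]
    - [1.5,0,0]
    - [1.5,0,0]
  turn:
    - [0,0,0]
    - [0,0,0]
    - [0,0,0]
    - [0,0,0]
    - [0,0,0]

```text
clock: 6.6
tool_pos: [0.5117, -0.0064, 0.0759]
orientation: [0.049, 3.135, -0.0]
contact_force: [5.1, -0.9, 5.0]
finger_gap: 0.0161
grip_force: 98.4
```

```bash
python3 - <<'E'
from h import *
from cell import *
o=[]
for n,X in(("top",[.5,-.013,.05]),("side",[.5,-.013,.05])):
    c=capture(n);q=p(c,[X])[0].astype(int)
    i=cv2.cvtColor(c["img"],cv2.COLOR_RGB2BGR)[q[1]-40:q[1]+60,q[0]-40:q[0]+40]
    o.append(cv2.resize(i,None,fx=5,fy=5,interpolation=cv2.INTER_CUBIC))
cv2.imwrite("pics/c4.png",np.hstack(o))
s=read_state();print(s['clock'],s['tool_pos'],s['contact_force'])
E
```

```text
6.7 [ 0.51163351 -0.00641046  0.07589824] [ 4.83531984 -0.88525019  5.28359513]
```

View pics/c4.png

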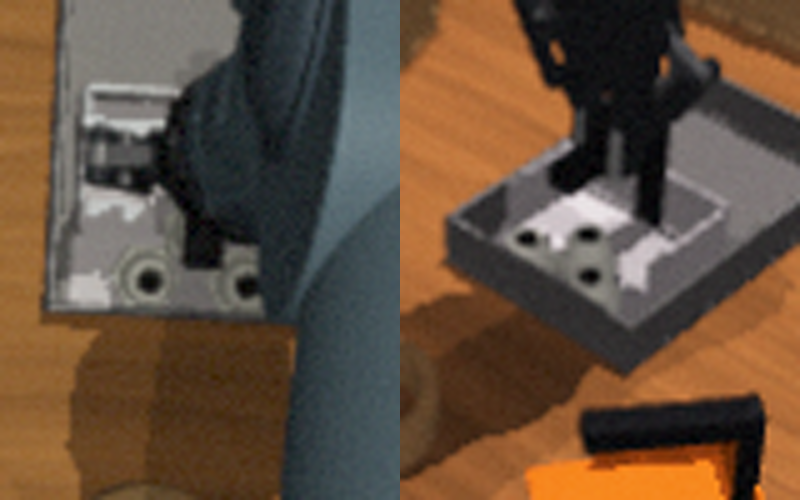

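The side view shows all three glands inside the pan's width: (527,238), (590,235), (590,275). Contact with the end wall still hasn't shown in the force, so I creep further.

drive_tool:
  hand: [0,0,0,0,0]
  xyz:
    - [0.5,0,0]
    - [1,0,0]
    - [1.5,0,0]
    - [1.5,0,0]
    - [1.5,0,0]
  turn:
    - [0,0,0]
    - [0,0,0]
    - [0,0,0]
    - [0,0,0]
    - [0,0,0]

```text
clock: 7.12
tool_pos: [0.5109, -0.0064, 0.0762]
orientation: [0.049, 3.133, -0.0]
contact_force: [6.2, -0.2, 4.9]
finger_gap: 0.0158
grip_force: 98.6
```

drive_tool:
  hand: [0,0,0,0,0]
  xyz:
    - [0.5,0,0]
    - [1,0,0]
    - [1.5,0,0]
    - [1.5,0,0]
    - [1.5,0,0]
  turn:
    - [0,0,0]
    - [0,0,0]
    - [0,0,0]
    - [0,0,0]
    - [0,0,0]

```text
clock: 7.53
tool_pos: [0.5104, -0.0064, 0.0765]
orientation: [0.049, 3.131, -0.0]
contact_force: [8.1, 0.2, 3.5]
finger_gap: 0.0159
grip_force: 98.5
```

The lip is on the wall: motion has stalled and the force is rising. I lift now, tilting the mouth slightly up and drawing away from the wall.

drive_tool:
  hand: [0,0,0,0,0]
  xyz:
    - [-3,0,-4]
    - [-6,0,-10]
    - [-10,0,-18]
    - [-14,0,-26]
    - [-18,0,-34]
  turn:
    - [0,1,0]
    - [0,3,0]
    - [0,5,0]
    - [0,8,0]
    - [0,10,0]

```text
clock: 7.95
tool_pos: [0.5227, -0.0065, 0.108]
orientation: [-0.046, -2.962, -0.004]
contact_force: [0.5, 0.2, -2.1]
finger_gap: 0.0163
grip_force: 98.3
```

drive_tool:
  hand: [0,0,0,0,0]
  xyz:
    - [2,0,-9]
    - [4,0,-20]
    - [6,0,-32]
    - [8,0,-43]
    - [9,0,-54]
  turn:
    - [0,0,0]
    - [0,0,0]
    - [0,0,0]
    - [0,0,0]
    - [0,0,0]

```text
clock: 8.37
tool_pos: [0.5222, -0.0064, 0.1629]
orientation: [-0.046, -2.964, -0.005]
contact_force: [0.6, 0.3, -1.9]
finger_gap: 0.0156
grip_force: 98.3
```

drive_tool:
  hand: [0,0,0,0,0]
  xyz:
    - [2,0,-12]
    - [4,0,-24]
    - [6,0,-36]
    - [8,0,-46]
    - [9,0,-54]
  turn:
    - [0,0,0]
    - [0,0,0]
    - [0,0,0]
    - [0,0,0]
    - [0,0,0]

```text
clock: 8.78
tool_pos: [0.5236, -0.0065, 0.2183]
orientation: [-0.046, -2.966, -0.004]
contact_force: [0.5, -0.2, -2.1]
finger_gap: 0.016
grip_force: 98.4
```

```bash
python3 - <<'E'
from h import *
from cell import *
np.set_printoptions(precision=4,suppress=True)
o=[]
for n,X in(("top",[.5,-.013,.15]),("side",[.5,-.013,.11])):
    c=capture(n);q=p(c,[X])[0].astype(int)
    i=cv2.cvtColor(c["img"],cv2.COLOR_RGB2BGR)[q[1]-60:q[1]+60,q[0]-40:q[0]+40]
    o.append(cv2.resize(i,None,fx=5,fy=5,interpolation=cv2.INTER_CUBIC))
cv2.imwrite("pics/c5.png",np.hstack(o))
s=read_state();print(s['clock'],s['tool_pos'],s['contact_force']);print(R.from_rotvec(s['orientation']).as_matrix(),s['q'])
E
```

```text
8.8833 [ 0.5249 -0.0066  0.2189] [-0.053   0.1075 -2.2587]
[[-0.9846  0.0309 -0.1718]
 [ 0.0305  0.9995  0.0052]
 [ 0.1719 -0.0001 -0.9851]] [-0.1242  0.4377  0.1024  1.4075 -0.0161 -0.0919]
```

View pics/c5.png

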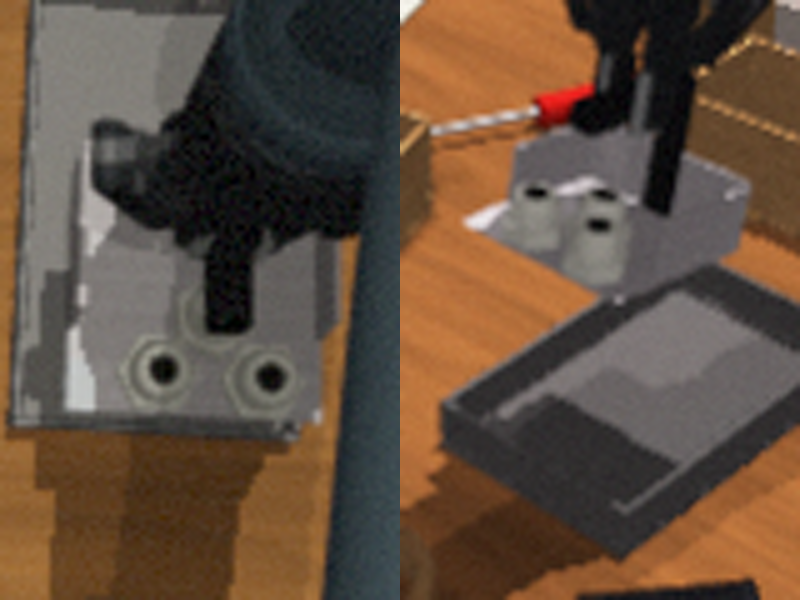

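All three glands are on the raised scoop: side crop (537,190), (603,195), (600,225). The tray below is empty. Next I plan the carry to the carton and the tip about the lip.

```bash
cat > plan.py <<'E'
from h import *
from cell import *
np.set_printoptions(precision=1,suppress=True)
def pose(yaw,tip,xyz):  # tip>0: mouth down
    return R.from_euler('z',yaw,degrees=True)*R.from_euler('y',-tip,degrees=True)*R.from_matrix(np.diag([-1,1,-1.])),np.array(xyz)
def lip(yaw,tip,xyz): # tcp from lip position
    Rm,_=pose(yaw,tip,xyz); return Rm,np.array(xyz)-Rm.apply([.0575,0,.072])
def run(wps,Rm,x):
    for R2,x2 in wps:
        print((Rm.inv().apply(x2-x)*1000),np.degrees((Rm.inv()*R2).as_rotvec()),"->",x2*1000); Rm,x=R2,x2
E
python3 - <<'E'
from plan import *
s=read_state();Rm=R.from_rotvec(s['orientation']);x=s['tool_pos']
D=np.array([.609,.307,.219])-x
wps=[pose(-1.8+20*f,-10,x+D*g) for f,g in((.2,.18),(.5,.5),(.8,.82),(1,1))]
L=[.543,.286]
wps+=[lip(18.2,t,L+[z]) for t,z in((-5,.10),(10,.095),(25,.09),(45,.09),(65,.09))]
run(wps,Rm,x)
E
```

```text
[-13.2  56.9  -2.3] [ 0.7  0.1 -3.9] -> [540.1  49.8 218.9]
[-30.3  99.3  -5.4] [ 1.  -0.  -5.9] -> [567.  150.2 218.9]
[-40.3  95.5  -7.2] [ 1.  -0.  -5.9] -> [593.9 250.5 219. ]
[-28.1  51.   -5. ] [ 0.7 -0.  -3.9] -> [609. 307. 219.]
[-3.5  0.7 52.5] [-0. -5.  0.] -> [603.4 305.9 166.7]
[20.2  0.  -7.4] [  0. -15.  -0.] -> [584.9 299.8 175.9]
[21.5  0.  -7.5] [  0. -15.   0.] -> [563.6 292.8 179.6]
[ 28.1  -0.  -15.3] [  0. -20.  -0.] -> [533.3 282.8 181.6]
[ 28.1   0.  -15.3] [  0. -20.   0.] -> [504.1 273.2 172.5]
```

drive_tool:
  hand: [0,0,0,0,0]
  xyz:
    - [-1,4,0]
    - [-3,12,-1]
    - [-6,25,-1]
    - [-9,40,-2]
    - [-13,57,-2]
  turn:
    - [0,0,-0.5]
    - [0.2,0,-1]
    - [0.3,0,-2]
    - [0.5,0,-3]
    - [0.7,0,-3.9]

```text
clock: 9.3
tool_pos: [0.5397, 0.0514, 0.2169]
orientation: [0.059, -2.966, 0.005]
contact_force: [0.2, -0.1, -1.7]
finger_gap: 0.016
grip_force: 98.4
```

drive_tool:
  hand: [0,0,0,0,0]
  xyz:
    - [-6,20,-1]
    - [-12,40,-2]
    - [-18,60,-3]
    - [-24,80,-4]
    - [-30,99,-5]
  turn:
    - [0.2,0,-1.2]
    - [0.4,0,-2.4]
    - [0.6,0,-3.6]
    - [0.8,0,-4.8]
    - [1,0,-5.9]

```text
clock: 9.72
tool_pos: [0.5661, 0.1527, 0.2163]
orientation: [0.216, -2.958, 0.017]
contact_force: [-0.2, -0.7, -2.0]
finger_gap: 0.0161
grip_force: 98.3
```

drive_tool:
  hand: [0,0,0,0,0]
  xyz:
    - [-8,19,-1]
    - [-16,38,-3]
    - [-24,58,-4]
    - [-32,77,-6]
    - [-40,95,-7]
  turn:
    - [0.2,0,-1.2]
    - [0.4,0,-2.4]
    - [0.6,0,-3.6]
    - [0.8,0,-4.8]
    - [1,0,-5.9]

```text
clock: 10.13
tool_pos: [0.5925, 0.2526, 0.2163]
orientation: [0.371, -2.944, 0.03]
contact_force: [-0.3, -0.7, -2.1]
finger_gap: 0.0165
grip_force: 98.3
```

drive_tool:
  hand: [0,0,0,0,0]
  xyz:
    - [-9,17,-2]
    - [-17,31,-3]
    - [-23,42,-4]
    - [-27,49,-5]
    - [-28,51,-5]
  turn:
    - [0.2,0,-1]
    - [0.4,0,-2]
    - [0.6,0,-3]
    - [0.7,0,-3.6]
    - [0.7,0,-3.9]

```text
clock: 10.55
tool_pos: [0.6073, 0.3094, 0.2156]
orientation: [0.473, -2.929, 0.039]
contact_force: [0.2, 0.1, -2.5]
finger_gap: 0.0161
grip_force: 98.3
```

```bash
python3 - <<'E'
from plan import *
o=[]
for n,X in(("top",[.55,.29,.15]),("side",[.55,.29,.13])):
    c=capture(n);q=p(c,[X])[0].astype(int)
    i=cv2.cvtColor(c["img"],cv2.COLOR_RGB2BGR)[q[1]-60:q[1]+60,q[0]-40:q[0]+40]
    o.append(cv2.resize(i,None,fx=5,fy=5,interpolation=cv2.INTER_CUBIC))
cv2.imwrite("pics/c6.png",np.hstack(o))
s=read_state();print(s['clock'],s['tool_pos']*1000,s['contact_force'])
Rm=R.from_rotvec(s['orientation']);x=s['tool_pos']
L=[.543,.286];run([lip(18.2,t,L+[z]) for t,z in((-5,.10),(10,.095),(25,.09),(45,.09),(65,.09))],Rm,x)
E
```

```text
10.65 [607.6 307.6 216.1] [ 0.3  0.  -2. ]
[-4.2 -0.4 49.4] [ 0.1 -5.1  0. ] -> [603.4 305.9 166.7]
[20.2  0.  -7.4] [  0. -15.  -0.] -> [584.9 299.8 175.9]
[21.5  0.  -7.5] [  0. -15.   0.] -> [563.6 292.8 179.6]
[ 28.1  -0.  -15.3] [  0. -20.  -0.] -> [533.3 282.8 181.6]
[ 28.1   0.  -15.3] [  0. -20.   0.] -> [504.1 273.2 172.5]
```

View pics/c6.png

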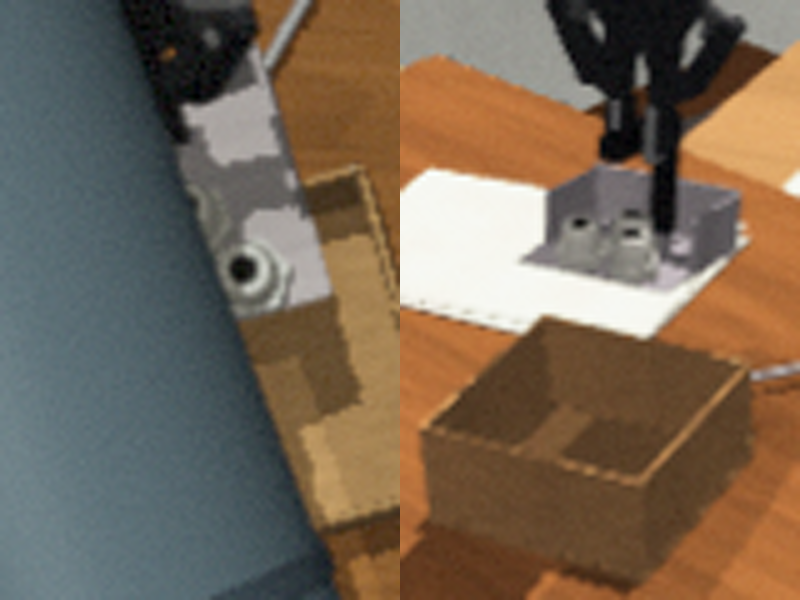

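All three glands are still aboard: side crop (580,225), (632,213), (632,232). The scoop's mouth is over the carton, with its rim in view at side crop (425..745, 320..480). I lower and tip.

drive_tool:
  hand: [0,0,0,0,0]
  xyz:
    - [0,0,7]
    - [-1,0,19]
    - [-2,0,33]
    - [-3,0,44]
    - [-4,0,49]
  turn:
    - [0,-1,0]
    - [0,-2,0]
    - [0,-3,0]
    - [0,-4,0]
    - [0,-5,0]

```text
clock: 11.07
tool_pos: [0.6023, 0.3039, 0.1665]
orientation: [0.48, -3.015, 0.02]
contact_force: [0.2, 1.0, -2.5]
finger_gap: 0.0159
grip_force: 98.3
```

drive_tool:
  hand: [0,0,0,0,0]
  xyz:
    - [4,0,-1]
    - [8,0,-3]
    - [12,0,-4]
    - [16,0,-6]
    - [20,0,-7]
  turn:
    - [0,-3,0]
    - [0,-6,0]
    - [0,-9,0]
    - [0,-12,0]
    - [0,-15,0]

```text
clock: 11.48
tool_pos: [0.5845, 0.2981, 0.1773]
orientation: [-0.466, 2.93, 0.043]
contact_force: [-0.4, 0.6, -1.6]
finger_gap: 0.0159
grip_force: 98.3
```

drive_tool:
  hand: [0,0,0,0,0]
  xyz:
    - [4,0,-1]
    - [9,0,-3]
    - [13,0,-4]
    - [17,0,-6]
    - [21,0,-7]
  turn:
    - [0,-3,0]
    - [0,-6,0]
    - [0,-9,0]
    - [0,-12,0]
    - [0,-15,0]

```text
clock: 11.9
tool_pos: [0.5632, 0.2911, 0.1803]
orientation: [-0.425, 2.674, 0.096]
contact_force: [-0.1, 0.2, -2.5]
finger_gap: 0.0159
grip_force: 98.4
```

drive_tool:
  hand: [0,0,0,0,0]
  xyz:
    - [6,0,-2]
    - [12,0,-5]
    - [17,0,-8]
    - [23,0,-12]
    - [28,0,-15]
  turn:
    - [0,-4,0]
    - [0,-8,0]
    - [0,-12,0]
    - [0,-16,0]
    - [0,-20,0]

```text
clock: 12.32
tool_pos: [0.5326, 0.2811, 0.1821]
orientation: [-0.37, 2.33, 0.155]
contact_force: [0.3, 0.8, -1.7]
finger_gap: 0.016
grip_force: 98.5
```

drive_tool:
  hand: [0,0,0,0,0]
  xyz:
    - [6,0,-2]
    - [12,0,-5]
    - [17,0,-8]
    - [23,0,-12]
    - [28,0,-15]
  turn:
    - [0,-4,0]
    - [0,-8,0]
    - [0,-12,0]
    - [0,-16,0]
    - [0,-20,0]

```text
clock: 12.73
tool_pos: [0.5705, 0.3246, 0.2286]
orientation: [-0.314, 2.066, 0.172]
contact_force: [0.3, -0.7, -1.2]
finger_gap: 0.0162
grip_force: 98.7
```

drive_tool:
  hand: [0,0,0,0,0]
  xyz:
    - [0,0,0]
    - [0,0,0]
    - [0,0,0]
    - [0,0,0]
    - [0,0,0]
  turn:
    - [0,0,0]
    - [0,0,0]
    - [0,0,0]
    - [0,0,0]
    - [0,0,0]

```text
clock: 13.15
tool_pos: [0.5701, 0.324, 0.2266]
orientation: [-0.315, 2.07, 0.171]
contact_force: [1.0, -0.3, -1.5]
finger_gap: 0.016
grip_force: 98.7
```

```bash
python3 - <<'E'
from plan import *
o=[]
for n,X in(("top",[.53,.28,.08]),("side",[.53,.28,.08])):
    c=capture(n);q=p(c,[X])[0].astype(int)
    i=cv2.cvtColor(c["img"],cv2.COLOR_RGB2BGR)[q[1]-60:q[1]+60,q[0]-40:q[0]+40]
    o.append(cv2.resize(i,None,fx=5,fy=5,interpolation=cv2.INTER_CUBIC))
cv2.imwrite("pics/c7.png",np.hstack(o))
s=read_state();print(s['clock'],s['tool_pos']*1000,s['contact_force'],s['q'],s['orientation']);print(R.from_rotvec(s['orientation']).as_matrix()*100)
E
```

```text
13.25 [570.2 324.2 226.6] [ 0.2 -0.9 -1. ] [ 0.5  0.1 -1.  -0.6 -0.2  0.1] [-0.3  2.1  0.2]
[[-47.1 -29.3  83.2]
 [-15.3  95.6  25. ]
 [-86.9  -0.9 -49.5]]
```

View pics/c7.png

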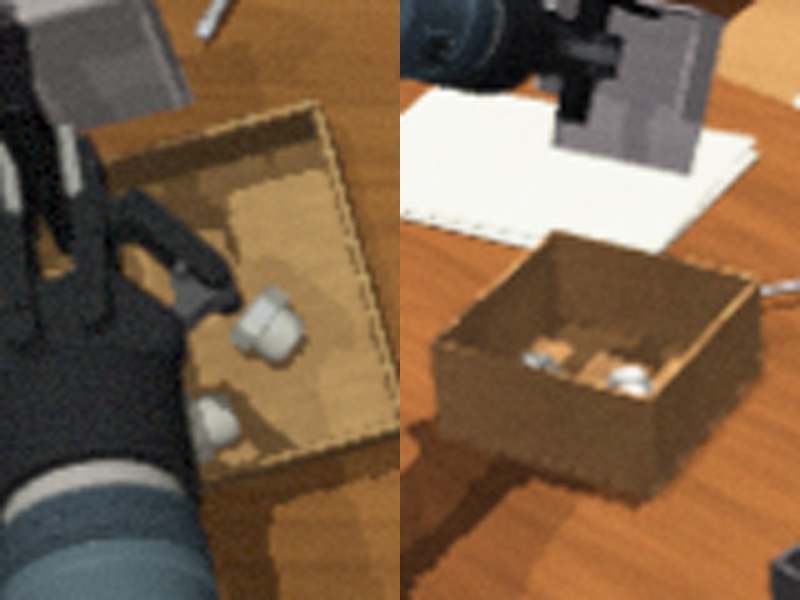

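The arm hit a joint limit late in the tip (joint 3 near -1.02) and rode up, but the pan now shows empty. Two glands are visible in the carton, at top crop (270,325) and (212,425). I level the scoop and move clear, then count.

drive_tool:
  hand: [0,0,0,0,0]
  xyz:
    - [0,0,0]
    - [0,0,0]
    - [0,0,0]
    - [0,0,0]
    - [0,0,0]
  turn:
    - [0,6,0]
    - [0,12,0]
    - [0,18,0]
    - [0,24,0]
    - [0,30,0]

```text
clock: 13.67
tool_pos: [0.5699, 0.3245, 0.2268]
orientation: [-0.381, 2.511, 0.107]
contact_force: [1.0, 1.1, -2.3]
finger_gap: 0.0156
grip_force: 98.6
```

drive_tool:
  hand: [0,0,0,0,0]
  xyz:
    - [0,0,0]
    - [0,0,0]
    - [0,0,0]
    - [0,0,0]
    - [0,0,0]
  turn:
    - [0,6,0]
    - [0,12,0]
    - [0,18,0]
    - [0,24,0]
    - [0,30,0]

```text
clock: 14.08
tool_pos: [0.5716, 0.3251, 0.2279]
orientation: [-0.454, 3.023, 0.006]
contact_force: [1.4, -0.3, -2.1]
finger_gap: 0.016
grip_force: 98.6
```

```bash
python3 - <<'E'
from plan import *
s=read_state();print(s['clock'],s['tool_pos']*1000,s['q'])
Rm=R.from_rotvec(s['orientation']);x=s['tool_pos'];print(Rm.as_matrix()*100)
T=np.array([.56,-.013,.225])
run([pose(18.2-20*f,0,x+(T-x)*f) for f in(.33,.67,1)],Rm,x)
E
```

```text
14.0833 [571.6 325.1 227.9] [ 0.4  0.5  0.2  1.2 -0.   0.1]
[[-95.2 -29.4   8.3]
 [-29.3  95.6   1.7]
 [ -8.5  -0.8 -99.6]]
[  36.4 -105.5   -1.2] [-0.3  4.9  5.5] -> [567.8 213.5 226.9]
[  27.  -111.8    1. ] [0.  0.  6.8] -> [563.8  98.6 226. ]
[  13.1 -110.9    1. ] [0.  0.  6.6] -> [560. -13. 225.]
```

drive_tool:
  hand: [0,0,0,0,0]
  xyz:
    - [5,-15,0]
    - [13,-37,0]
    - [20,-60,-1]
    - [28,-83,-1]
    - [36,-106,-1]
  turn:
    - [0,1,1]
    - [-0.1,2,2]
    - [-0.2,3,3]
    - [-0.3,4,4.5]
    - [-0.3,4.9,5.5]

```text
clock: 14.5
tool_pos: [0.5681, 0.2117, 0.2249]
orientation: [-0.315, 3.124, 0.001]
contact_force: [-0.1, 0.5, -1.3]
finger_gap: 0.0164
grip_force: 98.6
```

drive_tool:
  hand: [0,0,0,0,0]
  xyz:
    - [5,-22,0]
    - [11,-45,0]
    - [16,-67,1]
    - [22,-90,1]
    - [27,-112,1]
  turn:
    - [0,0,1.4]
    - [0,0,2.7]
    - [0,0,4.1]
    - [0,0,5.4]
    - [0,0,6.8]

```text
clock: 14.92
tool_pos: [0.5636, 0.0963, 0.224]
orientation: [-0.129, 3.136, 0.0]
contact_force: [0.5, 0.0, -1.2]
finger_gap: 0.016
grip_force: 98.6
```

drive_tool:
  hand: [0,0,0,0,0]
  xyz:
    - [3,-25,0]
    - [6,-50,0]
    - [9,-75,1]
    - [12,-97,1]
    - [13,-111,1]
  turn:
    - [0,0,1.4]
    - [0,0,2.7]
    - [0,0,4.1]
    - [0,0,5.4]
    - [0,0,6.6]

```text
clock: 15.33
tool_pos: [0.5598, -0.0161, 0.2229]
orientation: [0.055, 3.139, -0.0]
contact_force: [0.4, 0.6, -1.8]
finger_gap: 0.016
grip_force: 98.6
```

```bash
python3 - <<'E'
from plan import *
o=[]
for n,X in(("top",[.53,.27,.04]),("side",[.53,.28,.05]),("side",[.53,-.013,.09])):
    c=capture(n);q=p(c,[X])[0].astype(int)
    i=cv2.cvtColor(c["img"],cv2.COLOR_RGB2BGR)[q[1]-60:q[1]+60,q[0]-26:q[0]+26]
    if n=="top": i=cv2.cvtColor(c["img"],cv2.COLOR_RGB2BGR)[q[1]-60:q[1]+60,q[0]-45:q[0]+45]
    if X[1]<0: i=cv2.cvtColor(c["img"],cv2.COLOR_RGB2BGR)[q[1]-60:q[1]+60,q[0]-40:q[0]+30]
    if n=="side" and X[1]>0: continue
    o.append(cv2.resize(i,None,fx=5,fy=5,interpolation=cv2.INTER_CUBIC))
cv2.imwrite("pics/c8.png",np.hstack(o))
s=read_state();print(s['clock'],s['tool_pos']*1000,s['contact_force'])
Rm=R.from_rotvec(s['orientation']);x=s['tool_pos'];print(Rm.as_matrix()*100)
run([pose(-1.9,0,[.563,-.012,z]) for z in(.1,.085,.076)],Rm,x)
E
```

```text
15.4833 [560.4 -14.4 223. ] [ 0.2  0.6 -1. ]
[[ -99.9    3.3    0.2]
 [   3.3   99.9    0.1]
 [  -0.2    0.1 -100. ]]
[ -2.2   2.3 123. ] [ 0.1  0.1 -0. ] -> [563. -12. 100.]
[ 0.  0. 15.] [0. 0. 0.] -> [563. -12.  85.]
[0. 0. 9.] [0. 0. 0.] -> [563. -12.  76.]
```

View pics/c8.png

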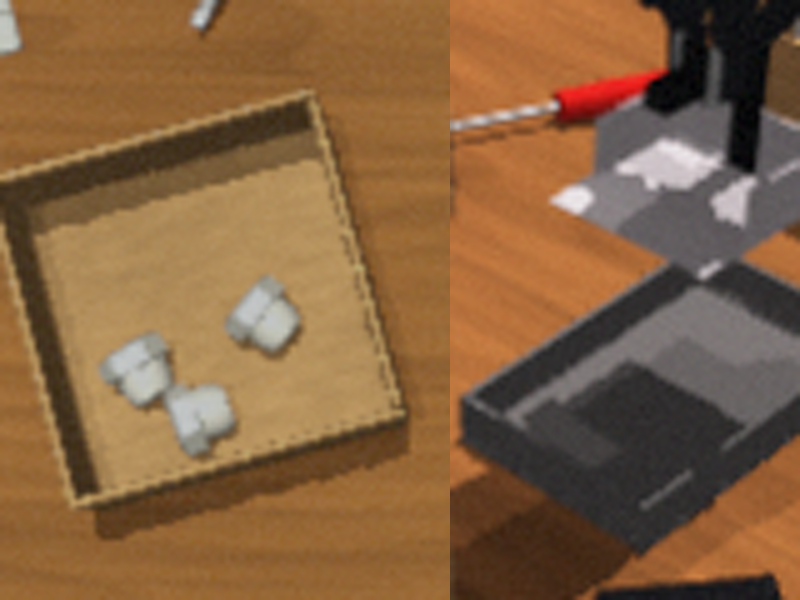

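All three glands lie in the carton at top crop (138,370), (200,415) and (265,318). The scoop is empty and level over the tray, so I lower it gently.

drive_tool:
  hand: [0,0,0,0,0]
  xyz:
    - [0,0,20]
    - [-1,1,50]
    - [-2,2,80]
    - [-2,2,105]
    - [-2,2,120]
  turn:
    - [0,0,0]
    - [0,0,0]
    - [0,0,0]
    - [0,0,0]
    - [0,0,0]

```text
clock: 15.9
tool_pos: [0.561, -0.0098, 0.1]
orientation: [-0.046, -3.139, -0.003]
contact_force: [-0.8, -0.2, -1.6]
finger_gap: 0.0161
grip_force: 98.6
```

drive_tool:
  hand: [0,0,0,0,0]
  xyz:
    - [0,0,5]
    - [0,0,10]
    - [0,0,14]
    - [0,0,18]
    - [0,0,20]
  turn:
    - [0,0,0]
    - [0,0,0]
    - [0,0,0]
    - [0,0,0]
    - [0,0,0]

```text
clock: 16.32
tool_pos: [0.5638, -0.0113, 0.0836]
orientation: [0.048, 3.138, 0.001]
contact_force: [-0.0, -0.1, -1.2]
finger_gap: 0.0159
grip_force: 98.6
```

drive_tool:
  hand: [0,0,0,0,0]
  xyz:
    - [0,0,1]
    - [0,0,2]
    - [0,0,3]
    - [0,0,4]
    - [0,0,4]
  turn:
    - [0,0,0]
    - [0,0,0]
    - [0,0,0]
    - [0,0,0]
    - [0,0,0]

```text
clock: 16.73
tool_pos: [0.563, -0.0115, 0.079]
orientation: [0.049, 3.14, 0.002]
contact_force: [0.4, 0.8, -1.5]
finger_gap: 0.0159
grip_force: 98.6
```

drive_tool:
  hand: [0,0,0,0,0]
  xyz:
    - [0,0,1]
    - [0,0,2]
    - [0,0,3]
    - [0,0,3]
    - [0,0,3]
  turn:
    - [0,0,0]
    - [0,0,0]
    - [0,0,0]
    - [0,0,0]
    - [0,0,0]

```text
clock: 17.15
tool_pos: [0.563, -0.0118, 0.0769]
orientation: [0.049, 3.139, 0.0]
contact_force: [-1.6, -1.7, 4.8]
finger_gap: 0.0159
grip_force: 99.5
```

The scoop is in contact with the tray floor. I release and rise.

drive_tool:
  hand: [0.7,0.7,0.7,0.7,0.7]
  xyz:
    - [0,0,0]
    - [0,0,0]
    - [0,0,0]
    - [0,0,0]
    - [0,0,0]
  turn:
    - [0,0,0]
    - [0,0,0]
    - [0,0,0]
    - [0,0,0]
    - [0,0,0]

```text
clock: 17.57
tool_pos: [0.563, -0.0114, 0.0759]
orientation: [0.049, 3.14, 0.002]
contact_force: [0.5, -0.3, -0.5]
finger_gap: 0.0599
grip_force: 0.0
```

drive_tool:
  hand: [0.7,0.7,0.7,0.7,0.7]
  xyz:
    - [0,0,-5]
    - [0,0,-25]
    - [0,0,-50]
    - [0,0,-80]
    - [0,0,-110]
  turn:
    - [0,0,0]
    - [0,0,0]
    - [0,0,0]
    - [0,0,0]
    - [0,0,0]

```text
clock: 17.98
tool_pos: [0.5621, -0.0115, 0.1871]
orientation: [0.049, 3.141, 0.002]
contact_force: [0.6, -0.5, 1.2]
finger_gap: 0.0598
grip_force: 0.0
```

drive_tool:
  hand: [0.7,0.7,0.7,0.7,0.7]
  xyz:
    - [0,20,-10]
    - [0,50,-20]
    - [0,80,-20]
    - [0,110,-20]
    - [0,130,-20]
  turn:
    - [0,0,0]
    - [0,0,0]
    - [0,0,0]
    - [0,0,0]
    - [0,0,0]

```text
clock: 18.4
tool_pos: [0.5669, 0.1208, 0.207]
orientation: [0.047, 3.138, 0.003]
contact_force: [-0.2, 0.5, -0.2]
finger_gap: 0.0597
grip_force: 0.0
```

```bash
python3 - <<'E'
from plan import *
o=[]
for n,X in(("top",[.55,-.013,.04]),("side",[.54,-.013,.06])):
    c=capture(n);q=p(c,[X])[0].astype(int)
    i=cv2.cvtColor(c["img"],cv2.COLOR_RGB2BGR)[q[1]-60:q[1]+60,q[0]-40:q[0]+40]
    o.append(cv2.resize(i,None,fx=5,fy=5,interpolation=cv2.INTER_CUBIC))
cv2.imwrite("pics/c9.png",np.hstack(o))
s=read_state();print(s['clock'],s['tool_pos']*1000,s['contact_force'],s['qvel'])
E
```

```text
18.5 [566.7 121.3 206.5] [ 0.2 -1.2 -0.7] [-0.1 -0.  -0.  -0.  -0.  -0. ]
```

View pics/c9.png

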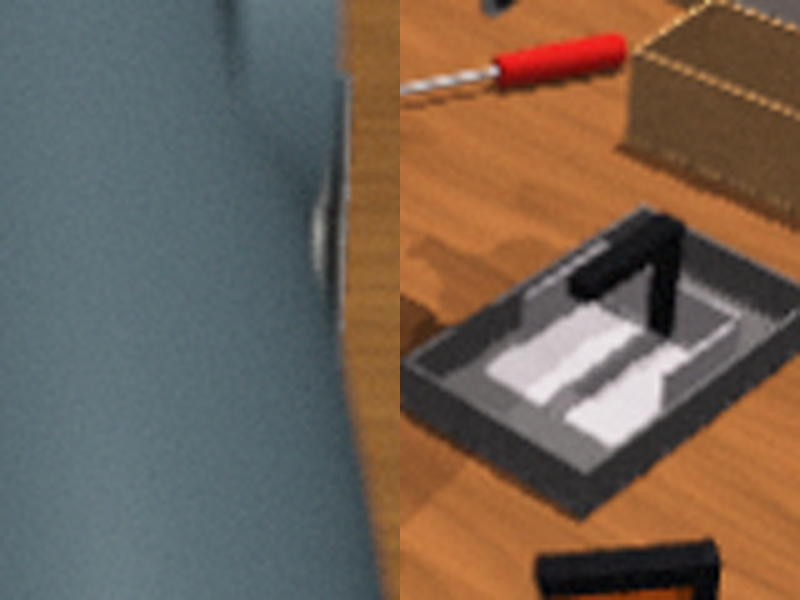

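The scoop lies flat, empty and free in the tray (side crop pan around (600,370)), and the arm is clear.

```bash
python3 -c "
from cell import *
print(sign_off())"
```

```text
the job is handed in; nothing more can be done
None
```

I tipped all three glands into the square brown carton, set the empty scoop flat in the tray and let go of it, then signed off at about 18.5 s; near the end of the tip the arm reached a joint limit and rode up, but the glands still ended up in the carton.

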